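# Seal a gel tray in the casting stand with its turnbuckle

## Robot

A 7-joint arm with a two-finger parallel gripper is mounted at the origin on the work surface. World frame = base frame: x ahead of the robot, y to its left, z up, the work surface at z = 0. Lengths are in m, angles in rad, forces in N, time in s.
With the tool pointing down it reaches from about 0.4 to 0.85 m from the base axis. Payload 10.4 kg.
Tool frame: the origin (TCP) lies at the very end of the fingers, on their centre line; the grasp point (between the pads) lies 19 mm behind it; z points along the fingers, y is the direction in which the jaws open and shut (so a half turn about z gives the same grasp; the last joint's range is limited). The gripper opens to 87 mm and grips with 3 to 60 N. Pads are 19 mm wide; open, the fingers measure 117 mm over their backs; the gripper's body (75 mm by 190 mm) begins 51 mm behind the grasp point.
Start: joints at [1.271, 0.332, -0.065, 1.46, 0.022, 1.35, -0.088], TCP at [0.171, -0.601, 0.223] pointing down, gripper open.
Joint ranges: [-2.6, 2.6], [-0.5, 2.12], [-1.47, 1.34], [0.16, 2.42], [-1.27, 4.41], [0.06, 2.06], [-2.6, 2.6]. Speed limits (rad/s): [2.22, 2.22, 2.79, 2.79, 3.14, 3.14, 3.14].

## Interface

Orientations are given as a unit quaternion [x, y, z, w].
In Python, from bench import read_state, camera, close_job, recognise, masks_of gives the robot as it stands.
- The arm moves only by the tool play_rows, never from a script. Its argument "moves" is a list of rows, each a list of 3 entries, a list of its own where there are three numbers: the shift along the tool's x, y, z in cm, then the turn, a rotation vector about the tool's x, y, z in rad, then the finger opening in cm, from 0 to 8.7. In form: [[[dx, dy, dz], [ax, ay, az], jaw], ...]. A call has 1 to 8 rows; each row is the pose to reach, as a shift and turn from the pose commanded when the call began, along the tool's axes at that moment; what a row does not reach only later rows make up. A row lasts 1/8 s, in which the tool goes at most 62.5 mm and 10.7 degrees, less where a joint would pass 70% of its speed; a pose out of reach is approached as far as the arm can. A call with a gripper value outside its range is refused whole. The fingers move at their own pace and stop on an object; "grip_force" is the grip in N (left out, the last holds). Time passes only in rows, so rows that repeat a pose let the fingers close. It gives the time, the measured TCP pose, the force and the opening at its end, in the units of the state.
- read_state(): the state, without advancing time (a new reading comes with each control period).
- camera(name): name is "side" or "top"; returns a dict with "frame" (420x560x3 uint8, red, green, blue), "intrinsics" (3x3 intrinsics, pixels), "k1" (the pictures are not rectified: a ray, as slopes to the right and down, at radius r is drawn at 1 + k1 r^2 times it, then the intrinsics apply), "camera_from_world" (4x4, takes a point from world to camera coordinates). Camera axes: x right, y down, z forward; pixel columns grow to the right and rows downward; lengths in m; the calibration is good to about 2 mm. A picture is of the moment at which its call begins. There is no depth.
- close_job(): hands the job in, once; it reports no verdict.
Trained networks look in a picture, given as the dict that the camera call returned (one of the last four; its "shot" number tells which), for a name from the list of things; names that differ only in an ending like _2 or _b are one class to them, and where a whole thing is asked for, a point or a joint stands for the part that bears it (a point fixed in the world has none). Each returns a list of dicts, best first, with "conf" (0 to 1); they miss things now and then, are a little off and sometimes report something else, mostly with a low value. They report only what shows in the picture. A call takes as long as a camera call. They do not tell look-alikes from the thing itself.
- recognise(picture, query): "at" ([column, row] in pixels, amid what is visible of it).
- masks_of(picture, query): "region" (420x560 bool, what is visible of it) and "at" ([column, row] in pixels, amid what is visible of it).
The state is a dict: "time": time; "joint_positions": joint angles; "joint_vel": joint speeds; "joint_torque": joint torques, N m; "ee_pos": TCP position; "eef_rot": TCP orientation; "ft_force": force on the tool from outside, world axes, zero at the start; "torque": the same for the moment, N m; "width": finger opening in m.
Only numpy, scipy, OpenCV 4.12 (cv2) and the standard library are available. Lean on these libraries where they do the work, as an engineer would, in place of code of your own. Each camera call takes 0.05 s, during which the arm holds its last target.

## Task

Get the gel tray ready for pouring: slide the amber tray along the bed until it sits squarely against the metal stop, then turn the turnbuckle by its spokes, spoke tops going away from you, so that both gates draw in and seal the tray's open ends. Tighten by feel until turning takes about 1.7 times the effort of free running, since slack leaks and overtightening cracks the tray, then let go and leave the things around the stand alone.

Things in the scene. Friction and masses are not known exactly. Their poses are not given: they have to be found in the camera images.
- stand: Violet casting stand fixed to the bench; bed top 20 mm above the bench, spanning x -60 to 200 mm, y -125 to 125 mm. Origin: on the bench right under the turnbuckle's middle. z up, y along the turnbuckle's axis, x from the turnbuckle to the tray. Never yawed more than 0.35 rad from the world axes.
- stop (a point): Middle of the aluminium stop's tray-side face at bed level (stand x = 65 mm, y = 0, 20 mm above the bench). The stop is a low wall 84 mm long (along y), 8 mm thick, its top 42 mm above the bench.
- hub (a point): Middle of the turnbuckle on its axis, 85 mm above the bench. Brass body 80 mm long, 27 mm thick; hub disc 36 mm diameter, 24 mm wide. Four steel spokes with red tips at 90 degrees in the plane y = 0, each 10 mm thick, reaching 58 mm from the axis. Left- and right-hand threads pull both gates in 4 mm per rad each. Turning back loosens. It stays where it is left.
- turnbuckle (a joint): Turn (rad), growing as it tightens: spoke tops move to the stand's +x, towards the tray. Spoke k (0-3) leans from straight up towards +x by this value + k x 90 degrees. Free running takes 0.32 Nm. Once both seals press the tray the torque climbs by 0.064 Nm per mm of further gate travel; right is 0.48 to 0.62 Nm, best 0.55. Where the climb begins (1.6 to 3.4 rad) is not known and must be felt.
- spoke0 (a point): Red tip of spoke 0, 58 mm from the turnbuckle's axis.
- gate_left: Aluminium gate plate on the stand's +y side, 152 x 14 mm, its top 64 mm above the bench, an ear at the turnbuckle up to 102 mm; slides along y only. Its origin is the stand's origin at joint 0, then moves to -y. Its black sprung seal (x 60 to 132 mm, 46 mm above the bench, 8 N/mm, 9 mm stroke) is screwed out by an unmeasured amount: face 58 to 72 mm from the plane y = 0 at joint 0.
- gate_right: The same on the -y side, moving to +y; its seal face is 65 mm from the plane y = 0 at joint 0. Each seal should end squeezing the tray with 20 to 38 N (0.008 Nm of turning torque per N); beyond 50 N the tray cracks.
- tray: Loose amber acrylic tray 60 (its x) x 110 (y) x 28 mm high, 0.11 to 0.23 kg: 6 mm floor, 5 mm walls along both 110 mm sides, ends open. Origin: middle of its underside, on the bed. Home, its origin is at x = 95 mm in the stand's frame; it starts 14 to 28 mm beyond, further from the turnbuckle. May slip sideways up to 10 mm as the seals close. Push with under 30 N.
- reagent: Amber screw-cap bottle, 56 mm diameter, 130 mm tall, standing beside the stand; origin under its centre. Leave alone.
- tube_rack: White rack 100 x 50 x 54 mm with capped microtubes, standing beside the stand; origin under its centre. Leave alone.
- beaker: Empty glass beaker 64 mm diameter, 80 mm tall, standing beside the stand; origin under its centre. Leave alone.
Things that resemble listed ones, but are neither listed nor needed, are in the scene too. Leave any green look-alike of the tray alone.

How it is judged:
On the way, in this order (a step that is already met when the one before it is completed fails the run):
1. the tray is slid home against the stop before the gates squeeze it (x of tray in the frame of stand below 0.098 m and angle between the x axis of tray and the x axis of stand, either way round below 0.06 rad and contact force between any of gate_left, gate_right and tray below 5 N), for 0.1 s.
2. the turnbuckle draws both gates onto the tray to the right squeeze (contact force between gate_left and tray between 20 and 38 N and contact force between gate_right and tray between 20 and 38 N), for 0.2 s.
At the end, for the whole second after the job is handed in: Both gates squeeze the tray with 20 to 38 N; the tray lies flat on the bed (within 3 mm in height, 0.06 rad), square within 0.06 rad, its stop-side wall within 4 mm of the stop; tray and turnbuckle at rest (all of step 2 and x of tray in the frame of stand between 0.092 and 0.099 m and z of tray in the frame of stand below 0.023 m and angle between the x axis of tray and the x axis of stand, either way round below 0.06 rad and angle between tray's own z axis and vertical below 0.06 rad and linear speed of tray below 0.02 m/s and velocity of joint turnbuckle between -0.05 and 0.05 rad/s); the robot touches nothing.
It fails at once if a gate squeezes the tray with more than 50 N (it cracks) (contact force between any of gate_left, gate_right and tray above 50 N).
It fails at once if the robot pushes the tray with more than 35 N (contact force between the arm and tray above 35 N).
It fails at once if a bystander is moved by more than 15 mm (distance of any of reagent, tube_rack, beaker from where it was at the start of the episode above 0.015 m).
It also fails if it takes over 72 s, if anything falls off the work surface, if the arm or the gripper's body presses on something with over 40 N, if the wrist force passes 120 N, or if a joint passes its speed limit or range.

## Working session

There is one attempt and no reset: what is moved stays moved. The work goes in short steps, Python scripts to look and compute and a tool call to move; the robot and the scene stay as the last step left them, time stands still between calls to the robot, and variables do not carry over. Pictures are saved under pics/ and viewed, and the job is handed in when it is done.

Besides the shell and the picture viewer there is one more tool, called after "Request:" as a command line: name --argument value ..., lists and objects as JSON in quotes. play_rows: Moves the arm, as the interface text tells. Its arguments: {"type":"object","properties":{"moves":{"type":"array","items":{"type":"array"}},"grip_force":{"type":"number"}},"required":["moves"]}

```bash
ls; mkdir -p pics; cat > h.py <<'E'
import numpy as np, cv2, pickle
from bench import read_state, camera, close_job, recognise, masks_of
from scipy.spatial.transform import Rotation as R
def proj(c,P):
    P=np.atleast_2d(P); T=c["camera_from_world"]; q=P@T[:3,:3].T+T[:3,3]
    s=q[:,:2]/q[:,2:]; r2=(s**2).sum(1,keepdims=True); s=s*(1+c["k1"]*r2)
    K=np.array(c["intrinsics"]); return np.c_[s[:,0]*K[0,0]+K[0,2], s[:,1]*K[1,1]+K[1,2]]
def ray(c,px):
    K=np.array(c["intrinsics"]); d=np.array([(px[0]-K[0,2])/K[0,0],(px[1]-K[1,2])/K[1,1]]); s=d.copy()
    for _ in range(30): s=d/(1+c["k1"]*(s@s))
    T=c["camera_from_world"]; v=T[:3,:3].T@np.r_[s,1]; o=-T[:3,:3].T@T[:3,3]; return o,v
def atz(c,px,z):
    o,v=ray(c,px); return o+v*(z-o[2])/v[2]
def save(c,name,scale=1):
    f=c["frame"][:,:,::-1]; 
    cv2.imwrite(name,cv2.resize(f,None,fx=scale,fy=scale,interpolation=cv2.INTER_CUBIC))
E
python3 - <<'E'
from h import *
np.set_printoptions(precision=4,suppress=True)
s=read_state(); print(s)
for n in("side","top"):
    c=camera(n); c["camera_from_world"]=np.array(c["camera_from_world"]); save(c,f"pics/{n}0.png",1.42)
    print(n,c["intrinsics"],c["k1"],"cam pos",-c["camera_from_world"][:3,:3].T@c["camera_from_world"][:3,3])
    for q in("stand","tray","hub","spoke0","gate_left","gate_right","reagent","tube_rack","beaker"):
        print(q,[(np.round(d["at"],1).tolist(),round(d["conf"],2)) for d in recognise(c,q)])
E
```

```text
pics
{'time': 0.0, 'joint_positions': array([ 1.2714,  0.3329, -0.0647,  1.461 ,  0.0216,  1.3499, -0.0885]), 'joint_vel': array([ 0.0013,  0.0013, -0.0004,  0.0007,  0.0001, -0.0002, -0.    ]), 'joint_torque': array([  0.    , -62.3244,   0.0248, -38.9897,  -0.0613,   0.04  ,
         0.0001]), 'ee_pos': array([ 0.1707, -0.6008,  0.2217]), 'eef_rot': array([ 0.9904,  0.138 , -0.0001, -0.0007]), 'ft_force': array([ 0.8779, -0.4912, -0.0273]), 'torque': array([-0.011 , -0.0038, -0.004 ]), 'width': 0.08723524539942139}
side [[427.4123   0.     277.5955]
 [  0.     427.4123 211.8797]
 [  0.       0.       1.    ]] 0.02149947107240182 cam pos [0.4184 0.7716 0.9436]
stand [([324.8, 208.4], 0.97)]
tray [([306.2, 200.8], 0.92), ([222.5, 204.9], 0.87), ([250.5, 174.3], 0.62)]
hub [([324.7, 204.7], 0.83)]
spoke0 [([348.1, 187.3], 0.82)]
gate_left [([321.0, 220.0], 0.87)]
gate_right [([320.7, 174.7], 0.56)]
reagent [([325.2, 261.7], 0.71)]
tube_rack [([334.5, 155.8], 0.62)]
beaker [([274.6, 253.5], 0.59)]
top [[398.7959   0.     281.4046]
 [  0.     398.7959 207.7203]
 [  0.       0.       1.    ]] -0.0619735297774069 cam pos [0.4601 0.0644 1.0975]
stand [([333.0, 250.9], 0.8)]
tray [([301.2, 143.1], 0.94), ([330.8, 229.2], 0.68), ([250.1, 267.9], 0.19)]
hub [([331.3, 254.8], 0.68)]
spoke0 [([345.6, 271.2], 0.73)]
gate_left [([305.2, 247.4], 0.69), ([412.5, 241.8], 0.44)]
gate_right [([368.6, 236.7], 0.83)]
reagent [([250.9, 267.9], 0.92)]
tube_rack [([414.7, 241.4], 0.76), ([333.1, 254.1], 0.39)]
beaker [([245.6, 221.5], 0.96)]
```

View pics/side0.png

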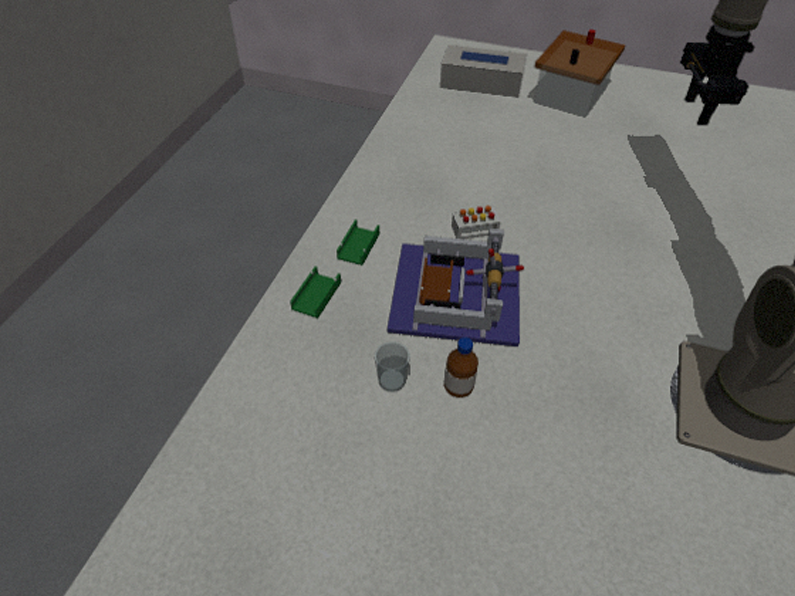

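View pics/top0.png

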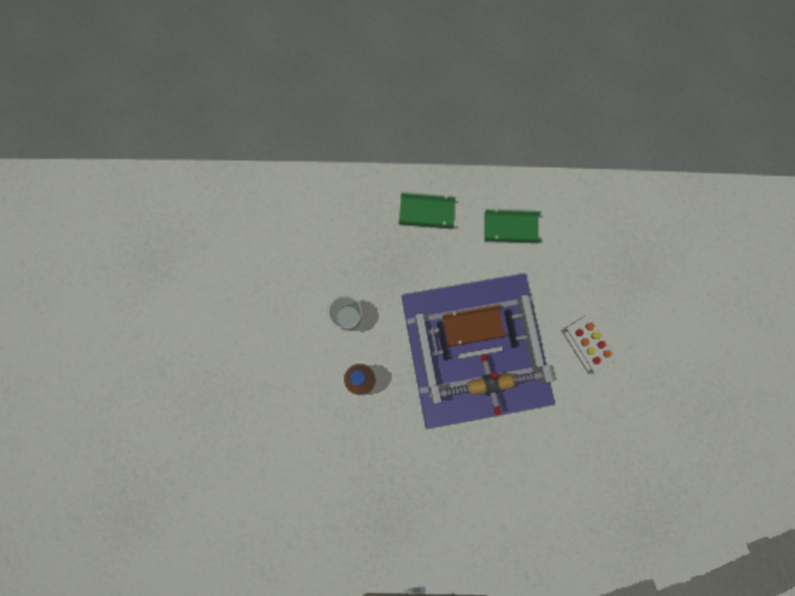

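```bash
python3 - <<'E'
import cv2
a=cv2.imread('pics/side0.png'); b=cv2.imread('pics/top0.png')
cv2.imwrite('pics/side0z.png',cv2.resize(a[180:430,280:560],(800,714),interpolation=cv2.INTER_CUBIC)[:600])
cv2.imwrite('pics/top0z.png',cv2.resize(b[270:450,310:620],(800,465),interpolation=cv2.INTER_CUBIC))
E
```

```text
(no output)
```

View pics/side0z.png

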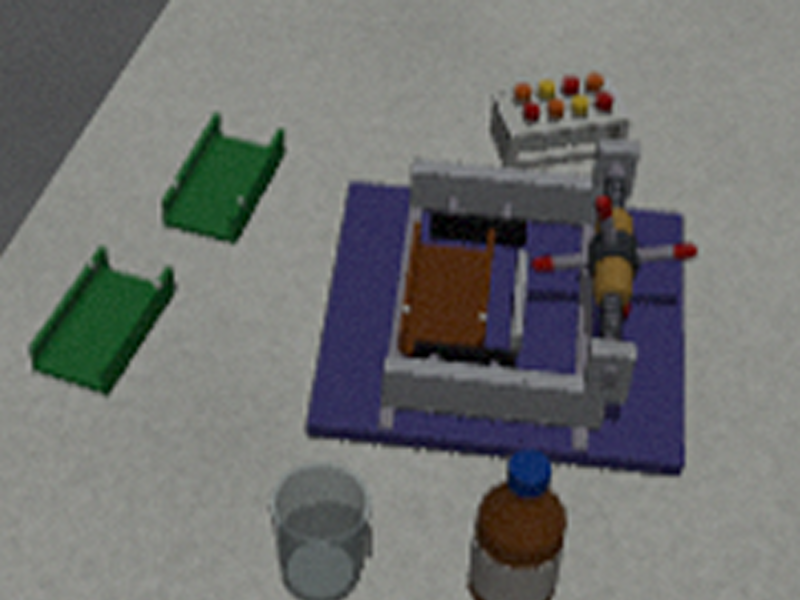

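View pics/top0z.png

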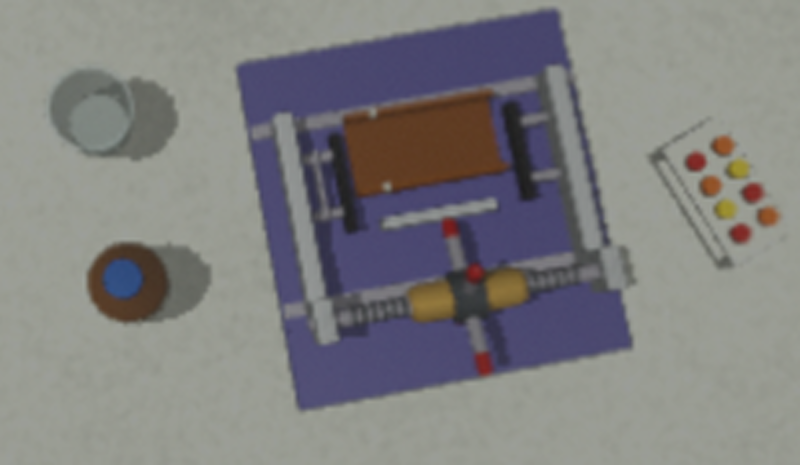

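```bash
cat > fit.py <<'E'
from h import *
from scipy.optimize import least_squares
np.set_printoptions(precision=4,suppress=True)
C={}
for n in("side","top"):
    c=camera(n); c["camera_from_world"]=np.array(c["camera_from_world"]); C[n]=c
pickle.dump(C,open("C.pkl","wb"))
Q={}
for n,c in C.items():
    f=c["frame"].astype(int); r,g,b=f[...,0],f[...,1],f[...,2]
    m=((b-g>18)&(b-r>8)).astype(np.uint8)
    nl,lab,st,_=cv2.connectedComponentsWithStats(m)
    big=np.array([max(0,*[st[i,4]]) for i in range(nl)]); 
    keep=[i for i in range(1,nl) if st[i,4]>60]
    pts=np.argwhere(np.isin(lab,keep))[:,::-1].astype(np.int32)
    h=cv2.convexHull(pts); 
    q=h.reshape(-1,2)
    for eps in np.arange(1,12,.5):
        a=cv2.approxPolyDP(h,eps,True).reshape(-1,2)
        if len(a)<=4: break
    Q[n]=a; print(n,len(keep),a.tolist(),st[keep,4])
c=C["top"]
for p in Q["top"]: print(p,atz(c,p,0.02))
E
python3 fit.py
```

```text
side 5 [[330, 248], [273, 233], [326, 36], [357, 40], [364, 243]] [ 161 2328  103  455  153]
top 8 [[389, 284], [300, 301], [247, 263], [283, 208], [369, 193]] [1493   95   72  290 1332   89  674  938]
[389 284] [ 0.4633 -0.2345  0.02  ]
[300 301] [0.4156 0.0037 0.02  ]
[247 263] [0.5128 0.1469 0.02  ]
[283 208] [0.6649 0.053  0.02  ]
[369 193] [ 0.7121 -0.1858  0.02  ]
```

```bash
cat > model.py <<'E'
from h import *
def S(o,yaw,p):
    p=np.atleast_2d(np.array(p,float)); c,s=np.cos(yaw),np.sin(yaw)
    return np.c_[o[0]+c*p[:,0]-s*p[:,1], o[1]+s*p[:,0]+c*p[:,1], p[:,2]]
def rect(x0,x1,y0,y1,z): return [[x0,y0,z],[x1,y0,z],[x1,y1,z],[x0,y1,z]]
def overlay(c,o,yaw,j,tray,name,crop,scale=6,sl=.072):
    g=4e-3*j; x0,y0,x1,y1=crop
    im=cv2.resize(c["frame"][y0:y1,x0:x1,::-1],None,fx=scale,fy=scale,interpolation=cv2.INTER_CUBIC)
    im=cv2.convertScaleAbs(im,alpha=1.5)
    def pl(P,col,closed=True):
        u=(proj(c,S(o,yaw,P))-[x0,y0]+.5)*scale
        cv2.polylines(im,[np.int32(np.round(u))],closed,col,1,cv2.LINE_AA)
    pl(rect(-.06,.2,-.125,.125,.02),(255,255,0))
    pl(rect(.057,.065,-.042,.042,.042),(0,255,0))
    for sg in(1,-1):pass
    tx,ty,ta=tray
    for z in(.026,.048):
        P=np.array(rect(-.03,.03,-.055,.055,z)); 
        ca,sa=np.cos(ta),np.sin(ta); P=np.c_[tx+ca*P[:,0]-sa*P[:,1],ty+sa*P[:,0]+ca*P[:,1],P[:,2]]
        pl(P,(0,255,255))
    for k in range(4):
        a=j+k*np.pi/2; pl([[0,0,.085],[.058*np.sin(a),0,.085+.058*np.cos(a)]],[(0,0,255),(255,0,255),(255,255,255),(255,255,255)][k],False)
    pl([[0,-.04,.085],[0,.04,.085]],(255,0,0),False)
    pl([[.06,-.065+g,.046],[.132,-.065+g,.046]],(0,255,0),False)
    pl([[.06,sl-g,.046],[.132,sl-g,.046]],(0,255,0),False)
    cv2.imwrite(name,im[:600,:800])
E
python3 - <<'E'
from model import *
C=pickle.load(open("C.pkl","rb"))
o=(.4953,-.1045);yaw=.195
overlay(C["top"],o,yaw,0.1,(.115,0,0),"pics/ov_t.png",(270,185,400,305))
overlay(C["side"],o,yaw,0.1,(.115,0,0),"pics/ov_s.png",(265,155,375,250),7)
E
```

```text
(no output)
```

View pics/ov_t.png

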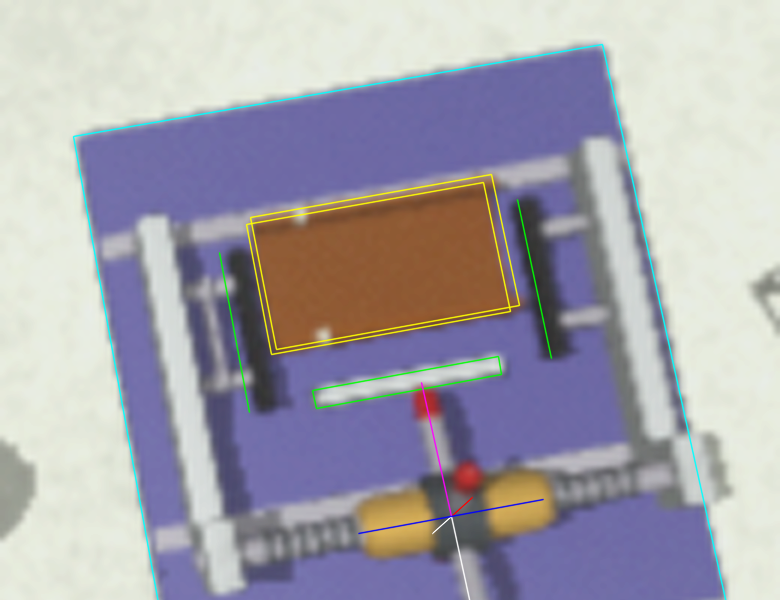

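View pics/ov_s.png

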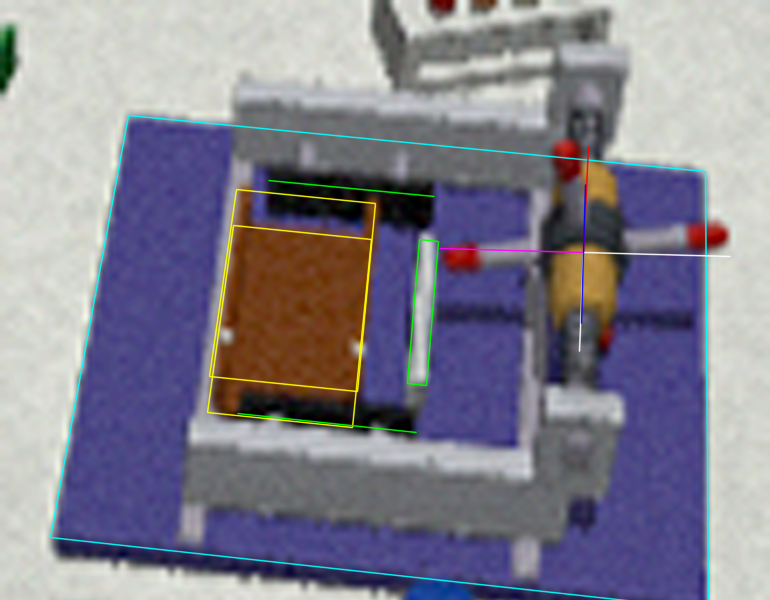

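```bash
cat > tips.py <<'E'
from model import *
from scipy.optimize import least_squares
np.set_printoptions(precision=4,suppress=True)
def blobs(c,crop):
    f=c["frame"].astype(int); r,g,b=f[...,0],f[...,1],f[...,2]
    w=((r-np.maximum(g,b))>45)&(abs(g-b)<28)
    m=np.zeros_like(w); x0,y0,x1,y1=crop; m[y0:y1,x0:x1]=w[y0:y1,x0:x1]
    nl,lab,st,ce=cv2.connectedComponentsWithStats(m.astype(np.uint8))
    return [(ce[i].round(2).tolist(),int(st[i,4])) for i in range(1,nl) if st[i,4]>2]
if __name__=="__main__":
    C=pickle.load(open("C.pkl","rb"))
    for n,cr in(("top",(320,240,360,300)),("side",(320,170,375,225))):
        print(n,blobs(C[n],cr))
E
python3 tips.py
```

```text
top [([340.5, 251.81], 16), ([347.41, 264.12], 17), ([349.74, 288.53], 19)]
side [([345.69, 177.06], 16), ([365.33, 188.07], 15), ([330.64, 191.09], 11)]
```

```bash
cat > fit2.py <<'E'
from tips import *
C=pickle.load(open("C.pkl","rb"))
def tips(p):
    x,y,z,j,rt=p; return [S((x,y),.195,[[rt*np.sin(j+k*np.pi/2),0,z+rt*np.cos(j+k*np.pi/2)]])[0] for k in range(4)]
obs={"top":{1:(340.5,251.8),0:(347.4,264.1),3:(349.74,288.5)},"side":{0:(345.7,177.06),3:(365.3,188.07),1:(330.64,191.09)}}
def res(p,cams):
    t=tips(p); return np.concatenate([(proj(C[n],t[k])[0]-obs[n][k]) for n in cams for k in obs[n]])
for cams in(("top",),("side",),("top","side")):
    s=least_squares(lambda q:np.r_[res([q[0],q[1],.085+q[2],q[3],.053],cams),q[2]*300],[.495,-.104,0,.2])
    print(cams,s.x,s.cost,s.fun)
E
python3 fit2.py
```

```text
('top',) [ 0.4963 -0.1056 -0.0008  0.2807] 2.8606941977881015 [-0.3957 -1.1184 -0.0574 -0.7886  0.4433  1.8548 -0.2282]
('side',) [ 0.4957 -0.1078 -0.0009  0.2611] 2.6307962195919323 [-0.3217 -0.7754  1.6007  0.2446 -1.3036  0.4104 -0.2587]
('top', 'side') [ 0.4961 -0.1058  0.0001  0.2679] 5.8600665717950084 [-0.2404 -1.1279  0.1577 -0.4236  0.5559  2.0458 -0.683  -0.5844  1.3966
  0.3465 -1.5267  0.6937  0.0314]
```

```bash
cat > m3.py <<'E'
from tips import *
C=pickle.load(open("C.pkl","rb")); o=np.array([.4956,-.105]);yaw=.195
def inv(P):
    d=np.array(P)[:2]-o; c,s=np.cos(yaw),np.sin(yaw); return np.array([c*d[0]+s*d[1],-s*d[0]+c*d[1]])
c=C["top"]
for n,px,z in(("reagent cap",(250.9,267.),.13),("beaker top",(243,219),.08),("rack",(414.7,241.4),.054)):
    print(n,inv(atz(c,px,z)),atz(c,px,z))
ov=lambda u,v:(270+u/6-.5,185+v/6-.5)
for n,p,z in(("rail",(125,245),.025),("rail",(545,170),.025),("sealL in",(240,250),.055),("sealL",(272,405),.055),("sealR in",(515,200),.055),("sealR",(545,357),.055),("gateL inner top",(170,215),.064),("gateR inner",(582,140),.064),("gateLin bottom",(225,520),.064)):
    print(n,inv(atz(c,ov(*p),z)))
for n in C:
    m=[d for d in masks_of(camera(n),"tray")]
    for d in m:
        c=C[n]; r=d["region"]; 
        (ctr,wh,a)=cv2.minAreaRect(np.argwhere(r)[:,::-1].astype(np.float32)); print(n,d["conf"],d["at"],r.sum(),inv(atz(c,ctr,.035)),wh,a)
f=c["frame"].astype(int)
E
python3 m3.py
```

```text
reagent cap [0.0477 0.2289] [0.4981 0.1288 0.13  ]
beaker top [0.1751 0.2319] [0.6225 0.1564 0.08  ]
rack [ 0.0409 -0.204 ] [ 0.5753 -0.2972  0.054 ]
rail [0.1451 0.1113]
rail [ 0.1455 -0.0841]
sealL in [0.13   0.0635]
sealL [0.0606 0.0626]
sealR in [ 0.1305 -0.0609]
sealR [ 0.06   -0.0593]
gateL inner top [0.1494 0.0917]
gateR inner [ 0.1504 -0.0939]
gateLin bottom [0.0154 0.0928]
side 0.8 [307.8, 200.5] 532 [ 0.1143 -0.0003] (21.09478759765625, 31.343671798706055) 5.710592269897461
side 0.79 [221.1, 207.3] 682 [0.3544 0.0596] (22.027210235595703, 36.845516204833984) 32.27564239501953
top 0.93 [332.5, 228.8] 904 [ 0.1147 -0.0017] (23.015857696533203, 40.4421501159668) 80.53767395019531
top 0.73 [300.5, 147.6] 915 [0.3535 0.0459] (39.55828857421875, 24.192977905273438) 4.23639440536499
top 0.65 [358.7, 156.7] 946 [ 0.2933 -0.1149] (24.0, 39.0) 90.0
```

Request:
play_rows --moves '[[[4,-2.4,0],[0,0,0.02],5],[[9,-5.4,0],[0,0,0.05],5],[[14,-8.4,0],[0,0,0.082],5],[[19,-11.4,0],[0,0,0.082],5],[[24,-14.4,0],[0,0,0.082],5],[[29,-17.4,0],[0,0,0.082],5],[[34,-20.4,0],[0,0,0.082],5],[[39,-23.4,0],[0,0,0.082],5]]'

```text
time: 2.3
ee_pos: [0.4831, -0.2682, 0.2229]
eef_rot: [0.995, 0.097, 0.0, 0.0]
ft_force: [0.4, -0.9, -0.2]
width: 0.0499
```

Request:
play_rows --moves '[[[5,-3.6,0],[0,0,0],5],[[10,-7.2,0],[0,0,0],5],[[15,-10.8,0],[0,0,0],5],[[19,-13.7,0],[0,0,0],5],[[22,-15.8,0],[0,0,0],5],[[22,-15.8,4],[0,0,0],5],[[22,-15.8,9],[0,0,0],5],[[22,-15.8,12],[0,0,0],5]]'

```text
time: 3.3
ee_pos: [0.6662, -0.072, 0.0997]
eef_rot: [0.995, 0.097, -0.001, -0.0]
ft_force: [0.6, -0.1, 1.4]
width: 0.0499
```

```bash
cat > look.py <<'E'
import sys
from model import *
n,tag=sys.argv[1],sys.argv[2]; j=float(sys.argv[3]); tr=tuple(map(float,sys.argv[4].split(",")))
c=camera(n); c["camera_from_world"]=np.array(c["camera_from_world"])
pickle.dump(c,open("last_%s.pkl"%n,"wb"))
crop=(270,185,400,285) if n=="top" else (265,150,379,235)
overlay(c,(.4956,-.105),.195,j,tr,f"pics/{tag}.png",crop,6 if n=="top" else 7,.065)
s=read_state(); 
d=s["ee_pos"][:2]-[.4956,-.105]; cy,sy=np.cos(.195),np.sin(.195)
print("t",s["time"],"stand tcp",np.round([cy*d[0]+sy*d[1],-sy*d[0]+cy*d[1],s["ee_pos"][2]],4),"f",s["ft_force"],s["torque"])
E
python3 look.py side p1 0.27 .1145,-.001,0
```

```text
t 3.35 stand tcp [ 0.1721 -0.0004  0.0961] f [-2.04989303 -0.04534755 -4.04747713] [-0.04669769  0.1814735   0.03256496]
```

View pics/p1.png

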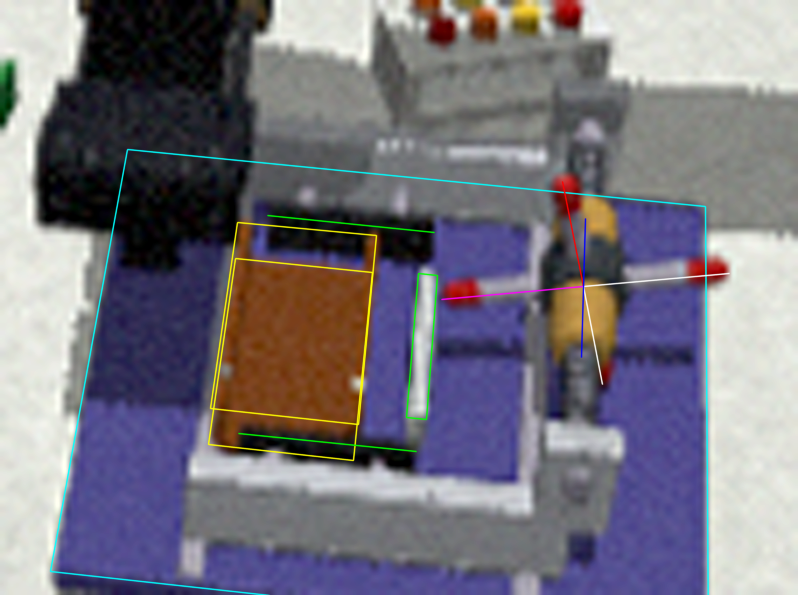

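Request:
play_rows --moves '[[[0,0,4],[0,0,0],5],[[0,0,6.7],[0,0,0],5],[[0,0,6.7],[0,0,0],5],[[-0.8,0,6.7],[0,0,0],5],[[-1.4,0,6.7],[0,0,0],5],[[-1.8,0,6.7],[0,0,0],5],[[-2.2,0,6.7],[0,0,0],5],[[-2.6,0,6.7],[0,0,0],5]]'

```text
time: 4.35
ee_pos: [0.6421, -0.077, 0.0361]
eef_rot: [0.995, 0.097, 0.001, 0.0]
ft_force: [1.1, -0.2, 1.2]
width: 0.0499
```

```bash
python3 look.py side p2 0.27 .105,-.001,0
```

```text
t 4.4 stand tcp [ 0.1485 -0.001   0.0359] f [ 0.42356663 -0.0284213   0.54861264] [ 0.00222348 -0.1260981   0.02728433]
```

View pics/p2.png

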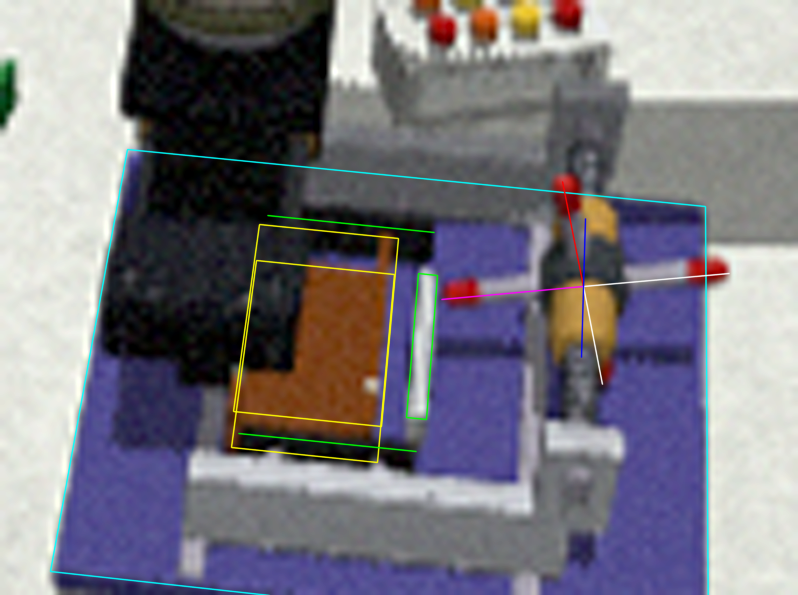

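Request:
play_rows --moves '[[[-0.3,0,0],[0,0,0],5],[[-0.6,0,0],[0,0,0],5],[[-0.8,0,0],[0,0,0],5],[[-1.0,0,0],[0,0,0],5],[[-1.0,0,0],[0,0,0],5]]'

```text
time: 5.03
ee_pos: [0.6317, -0.0791, 0.0354]
eef_rot: [0.995, 0.097, -0.0, 0.0]
ft_force: [-1.0, -0.5, -0.2]
width: 0.05
```

Request:
play_rows --moves '[[[-0.1,0,0],[0,0,0],5],[[-0.2,0,0],[0,0,0],5],[[-0.2,0,0],[0,0,0],5]]'

```text
time: 5.4
ee_pos: [0.6298, -0.0794, 0.0354]
eef_rot: [0.995, 0.097, -0.0, 0.0]
ft_force: [0.5, 0.4, 0.7]
width: 0.0498
```

Request:
play_rows --moves '[[[-0.1,0,0],[0,0,0],5],[[-0.1,0,0],[0,0,0],5]]'

```text
time: 5.65
ee_pos: [0.6295, -0.0793, 0.0358]
eef_rot: [0.995, 0.097, 0.001, -0.0]
ft_force: [3.7, -0.5, -0.5]
width: 0.0501
```

```bash
python3 look.py side p3 0.27 .095,-.001,0
```

```text
t 5.7 stand tcp [ 0.1363 -0.0007  0.0358] f [ 4.42969008  1.5903215  -0.61755588] [ 0.21863719 -0.84302867  0.11489373]
```

View pics/p3.png

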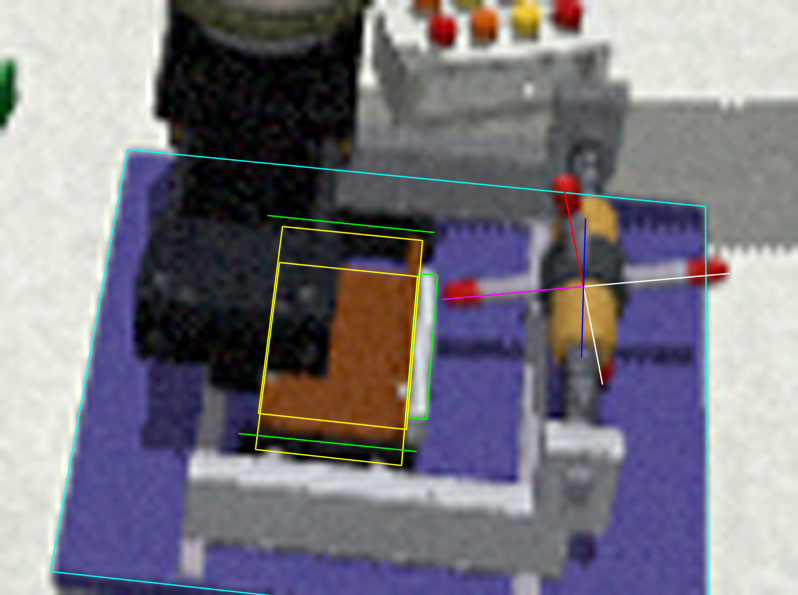

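Request:
play_rows --moves '[[[-0.1,0,0],[0,0,0],5],[[-0.15,0,0],[0,0,0],5],[[-0.15,0,0],[0,0,0],5]]'

```text
time: 6.08
ee_pos: [0.6294, -0.0793, 0.0365]
eef_rot: [0.995, 0.097, 0.002, -0.0]
ft_force: [8.0, 1.2, -1.0]
width: 0.0498
```

```bash
python3 look.py side p4 0.27 .095,-.001,0
```

```text
t 6.125 stand tcp [ 0.1363 -0.0007  0.0365] f [ 8.17887742  1.69391073 -0.40188528] [ 0.38549716 -1.86444481  0.1073915 ]
```

Request:
play_rows --moves '[[[2,0,0],[0,0,0],5],[[3.5,0,-0.5],[0,0,0],5],[[3.5,0,-5],[0,0,0],3],[[3.5,0,-11],[0,0,0],0],[[3.5,0,-17],[0,0,0],0],[[-2,0,-17],[0,0,0],0],[[-8,0,-17],[0,0,0],0],[[-13,0,-17],[0,0,0],0]]'

```text
time: 7.12
ee_pos: [0.4974, -0.1057, 0.2052]
eef_rot: [0.995, 0.097, -0.001, 0.0]
ft_force: [-0.3, 0.3, 0.9]
width: 0.0022
```

Request:
play_rows --moves '[[[-4,0,0],[0,0,0],0],[[-4,0,0],[0,0,0],0]]'

```text
time: 7.38
ee_pos: [0.4582, -0.114, 0.2057]
eef_rot: [0.995, 0.096, -0.001, 0.001]
ft_force: [-0.2, -0.3, -0.1]
width: 0.0004
```

```bash
python3 look.py side p5 0.27 .095,-.001,0;python3 look.py top p5t 0.27 .095,-.001,0
```

```text
t 7.425 stand tcp [-0.0368 -0.0013  0.2058] f [-0.34519268  0.46071806  0.01269797] [-0.00998873 -0.01247465 -0.03927961]
t 7.475 stand tcp [-0.0357 -0.001   0.2058] f [ 0.40656257  0.7800557  -0.19582885] [ 0.00499941 -0.05446714 -0.02840385]
```

View pics/p5.png

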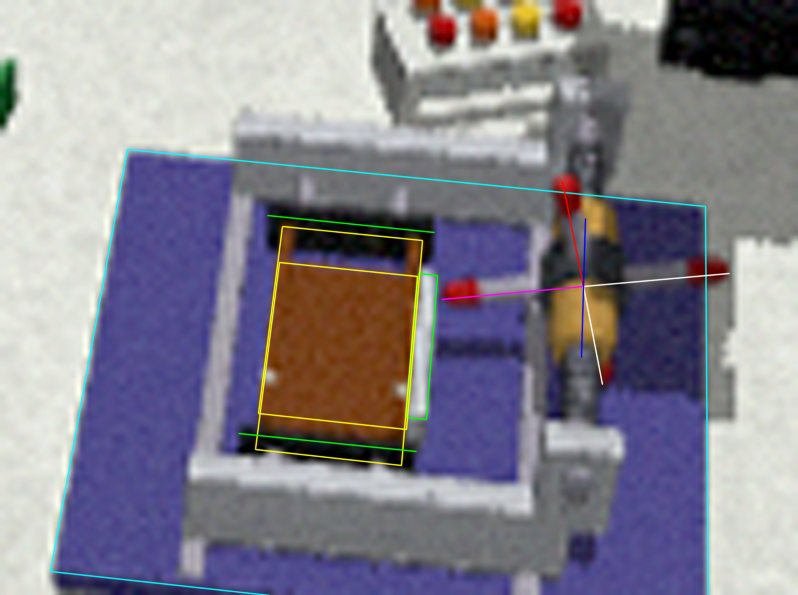

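View pics/p5t.png

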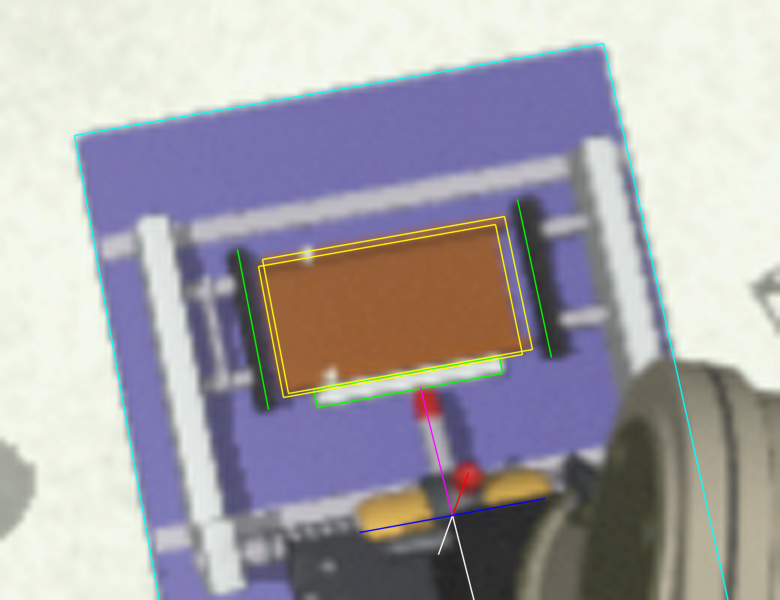

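Request:
play_rows --moves '[[[0,0,4],[0,0,0],0],[[0,0,7.6],[0,0,0],0],[[1.5,0,7.6],[0,0,0],0],[[2.9,0,7.6],[0,0,0],0],[[3.4,0,7.6],[0,0,0],0],[[3.9,0,7.7],[0,0,0],0],[[4.3,0,7.9],[0,0,0],0],[[4.7,0,8.1],[0,0,0],0]]'

```text
time: 8.48
ee_pos: [0.5076, -0.1035, 0.126]
eef_rot: [0.995, 0.097, 0.0, 0.0]
ft_force: [-4.8, 1.2, 6.5]
width: 0.0004
```

```bash
cat > feel.py <<'E'
from model import *
np.set_printoptions(precision=3,suppress=True)
o=np.array([.496,-.106]);yaw=.195
a=[]
s=read_state(); F=s["ft_force"];T=s["torque"];p=s["ee_pos"]
yh=np.array([-np.sin(yaw),np.cos(yaw),0]); xh=np.array([np.cos(yaw),np.sin(yaw),0])
z=R.from_quat(s["eef_rot"]).apply([0,0,1]); hub=np.array([o[0],o[1],.085])
print("t",s["time"],"tcp rel hub x,y,z",np.array([(p-hub)@xh,(p-hub)@yh,p[2]-.085]),"F x,y,z",F@xh,F@yh,F[2],"T.y",T@yh)
for h in(0,.18,.2,.22):
    ref=p-z*h; print(h,"M_y about hub", (T+np.cross(ref-hub,F))@yh)
E
python3 feel.py; python3 look.py side p6 0.6 .095,-.001,0
```

```text
t 8.475 tcp rel hub x,y,z [0.012 0.    0.041] F x,y,z -4.508249361465864 2.1545759545261975 6.515731014395346 T.y 1.0964988659266524
0 M_y about hub 0.8341538407547665
0.18 M_y about hub 0.02332993156886764
0.2 M_y about hub -0.06676161389623204
0.22 M_y about hub -0.15685315936133218
t 8.525 stand tcp [ 0.0125 -0.0008  0.1258] f [-4.29558895  0.84582628  5.57508762] [0.11153268 0.7344652  0.01784529]
```

View pics/p6.png

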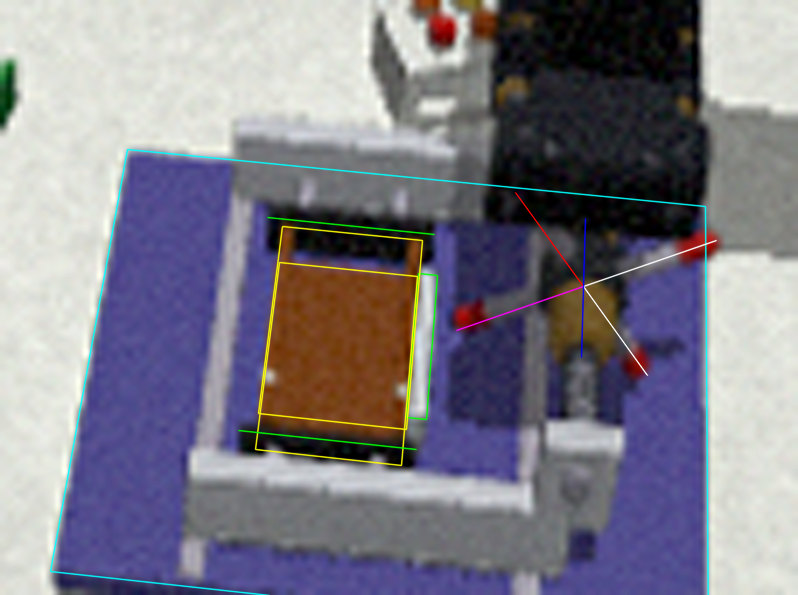

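Request:
play_rows --moves '[[[0.3,0,0.2],[0,0,0],0],[[0.65,0,0.5],[0,0,0],0],[[0.97,0,0.8],[0,0,0],0],[[1.3,0,1.1],[0,0,0],0]]'

```text
time: 9.02
ee_pos: [0.5208, -0.1011, 0.1153]
eef_rot: [0.995, 0.097, 0.001, 0.0]
ft_force: [-4.1, 0.0, 7.0]
width: 0.0003
```

```bash
cat > feel.py <<'E'
from model import *
np.set_printoptions(precision=3,suppress=True)
o=np.array([.496,-.106]);yaw=.195
s=read_state(); F=s["ft_force"];p=s["ee_pos"]
yh=np.array([-np.sin(yaw),np.cos(yaw),0]); xh=np.array([np.cos(yaw),np.sin(yaw),0])
d=p-np.array([o[0],o[1],.085]); x=d@xh+.0095; z=d[2]
print("t",s["time"],"corner",np.array([x,z]),"F",F@xh,F[2],"tau",-(z*(F@xh)-x*F[2]), "theta est",np.arctan2(x,z)+np.arcsin(.005/np.hypot(x,z)))
E
python3 feel.py
```

```text
t 9.025 corner [0.035 0.03 ] F -4.047290177984524 6.9881791951147045 tau 0.3657658218112848 theta est 0.9632682535709561
```

Request:
play_rows --moves '[[[0.25,0,0.35],[0,0,0],0],[[0.5,0,0.75],[0,0,0],0]]'

```text
time: 9.28
ee_pos: [0.526, -0.1, 0.108]
eef_rot: [0.995, 0.097, 0.001, 0.0]
ft_force: [-2.1, 0.1, 7.0]
width: 0.0006
```

```bash
python3 feel.py;  python3 look.py side p7 1.2 .095,-.001,0
```

```text
t 9.275 corner [0.04  0.023] F -2.0518756313198736 7.001230790950492 tau 0.32806866102599164 theta est 1.1596171137845188
t 9.325 stand tcp [ 0.031  -0.0009  0.1074] f [-1.38518226  1.01195655  4.68578646] [0.05361645 0.17294262 0.05527266]
```

View pics/p7.png

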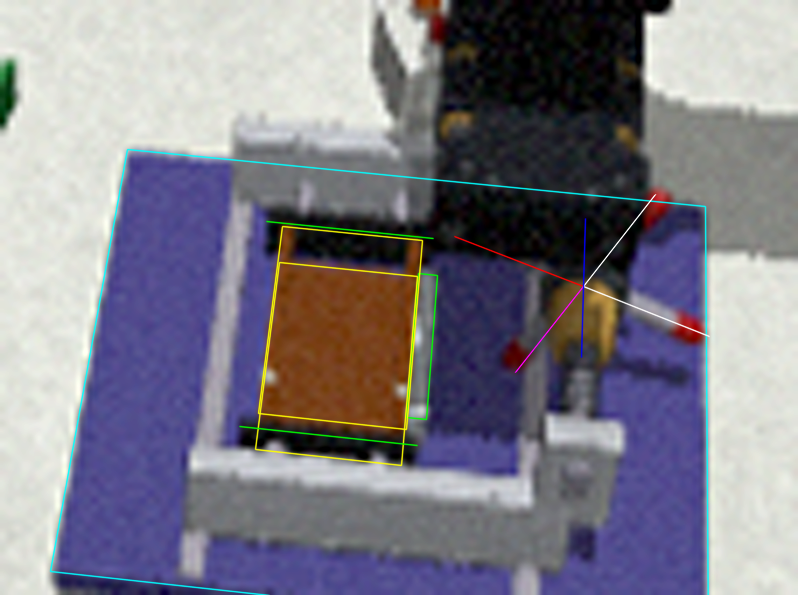

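Request:
play_rows --moves '[[[0,0,-3],[0,0,0],0],[[0,0,-6.2],[0,0,0],0],[[-4,0,-6.2],[0,0,0],0],[[-8.5,0,-6.2],[0,0,0],0],[[-8.5,0,-4],[0,0,0],0],[[-8.5,0,-2.1],[0,0,0],0],[[-7.5,0,-2.1],[0,0,0],0],[[-6.5,0,-2.1],[0,0,0],0]]'

```text
time: 10.32
ee_pos: [0.4622, -0.1126, 0.1283]
eef_rot: [0.995, 0.097, 0.001, 0.0]
ft_force: [-14.2, -3.1, 11.5]
width: 0.0002
```

```bash
python3 feel.py;  python3 look.py side p8 1.2 .095,-.001,0
```

```text
t 10.325 corner [-0.025  0.043] F -14.534597531443076 11.496538166410067 tau 0.34362977160225794 theta est -0.42145775963877435
t 10.375 stand tcp [-0.0337 -0.0009  0.1282] f [-2.76235822 -0.80848973 -1.3454311 ] [-0.10010002  0.46831685  0.02615587]
```

View pics/p8.png

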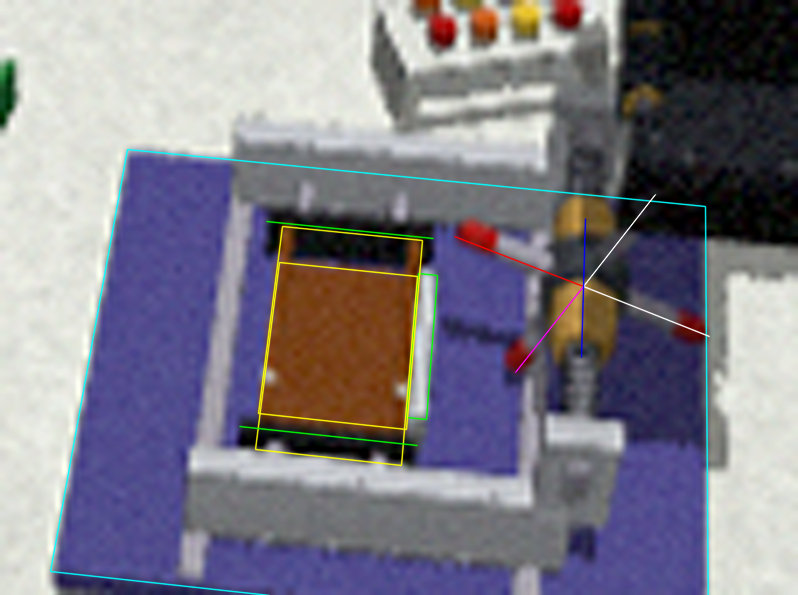

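Request:
play_rows --moves '[[[0.4,0,0],[0,0,0],0],[[0.8,0,0],[0,0,0],0],[[1.2,0,0],[0,0,0],0],[[1.6,0,0],[0,0,0],0],[[2.0,0,0],[0,0,0],0]]'

```text
time: 11.0
ee_pos: [0.4803, -0.1094, 0.1278]
eef_rot: [0.995, 0.097, -0.001, 0.0]
ft_force: [-7.6, -2.6, 6.1]
width: 0.0004
```

```bash
python3 feel.py
```

```text
t 11.0 corner [-0.007  0.043] F -7.984988959635495 6.115110176422025 tau 0.30153111019416257 theta est -0.036919999225057926
```

Request:
play_rows --moves '[[[0.4,0,0],[0,0,0],0],[[0.8,0,0],[0,0,0],0],[[1.2,0,0],[0,0,0],0]]'

```text
time: 11.38
ee_pos: [0.492, -0.107, 0.1277]
eef_rot: [0.995, 0.097, -0.001, 0.0]
ft_force: [-7.2, -1.3, 3.4]
width: 0.0006
```

```bash
python3 feel.py; python3 look.py side p9 1.8 .095,-.001,0
```

```text
t 11.375 corner [0.005 0.043] F -7.261318739095006 3.432913261597162 tau 0.3286007767541952 theta est 0.2407366708357575
t 11.425 stand tcp [-0.0035 -0.0012  0.1277] f [-5.5444895  -2.35844683  3.67645766] [-0.43425802  1.29573029 -0.03455162]
```

View pics/p9.png

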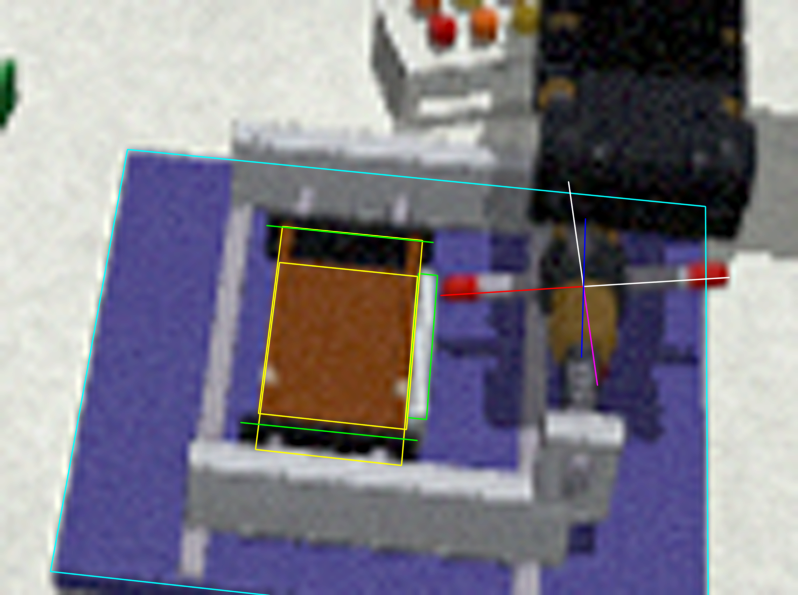

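Request:
play_rows --moves '[[[0.3,0,0],[0,0,0],0],[[0.55,0,0],[0,0,0],0],[[0.8,0,0],[0,0,0],0],[[1.0,0,0],[0,0,0],0]]'

```text
time: 11.92
ee_pos: [0.5007, -0.1052, 0.1267]
eef_rot: [0.995, 0.097, -0.002, 0.0]
ft_force: [-8.1, -2.8, -2.1]
width: 0.0001
```

```bash
python3 feel.py
```

```text
t 11.925 corner [0.014 0.042] F -8.509755924723093 -2.0744610378023856 tau 0.3252688037895407 theta est 0.4424131000460277
```

Request:
play_rows --moves '[[[0.2,0,0.1],[0,0,0],0],[[0.4,0,0.2],[0,0,0],0],[[0.6,0,0.3],[0,0,0],0],[[0.8,0,0.4],[0,0,0],0]]'

```text
time: 12.42
ee_pos: [0.5089, -0.1036, 0.1231]
eef_rot: [0.995, 0.097, -0.001, 0.0]
ft_force: [-6.6, -1.9, 2.3]
width: 0.0005
```

```bash
python3 feel.py
```

```text
t 12.425 corner [0.023 0.038] F -6.819905592683254 2.344540180815841 tau 0.31287153593320755 theta est 0.649048972931562
```

Request:
play_rows --moves '[[[0.2,0,0.1],[0,0,0],0],[[0.4,0,0.2],[0,0,0],0],[[0.58,0,0.33],[0,0,0],0],[[0.75,0,0.46],[0,0,0],0]]'

```text
time: 12.92
ee_pos: [0.5164, -0.1022, 0.1187]
eef_rot: [0.995, 0.097, -0.001, 0.0]
ft_force: [-8.2, -2.8, 4.3]
width: 0.0006
```

```bash
python3 feel.py
```

```text
t 12.925 corner [0.03  0.034] F -8.584789305052526 4.2812952825877 tau 0.4183641150970807 theta est 0.8423290284217133
```

Request:
play_rows --moves '[[[0.16,0,0.15],[0,0,0],0],[[0.3,0,0.3],[0,0,0],0],[[0.45,0,0.48],[0,0,0],0],[[0.6,0,0.66],[0,0,0],0]]'

```text
time: 13.42
ee_pos: [0.5224, -0.101, 0.1123]
eef_rot: [0.995, 0.097, -0.001, 0.0]
ft_force: [-8.7, -2.0, 6.1]
width: 0.0005
```

```bash
python3 feel.py;  python3 look.py side p10 2.6 .095,-.001,0;  python3 look.py top p10t 2.6 .095,-.001,0
```

```text
t 13.425 corner [0.036 0.027] F -8.881080776478292 6.065956265351116 tau 0.463092055410148 theta est 1.037427882168473
t 13.475 stand tcp [ 0.0272 -0.0013  0.1121] f [-7.23616122 -1.99382227  4.46262748] [-0.49005708  1.79041088  0.01663114]
t 13.525 stand tcp [ 0.0272 -0.0012  0.1122] f [-6.79868549 -1.39240288  4.80849761] [-0.38247681  1.70587526  0.012573  ]
```

View pics/p10.png

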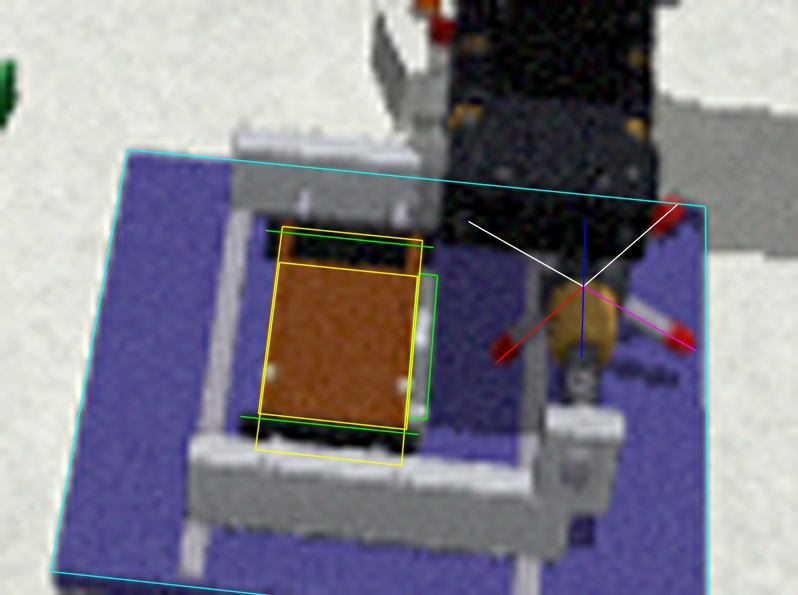

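View pics/p10t.png

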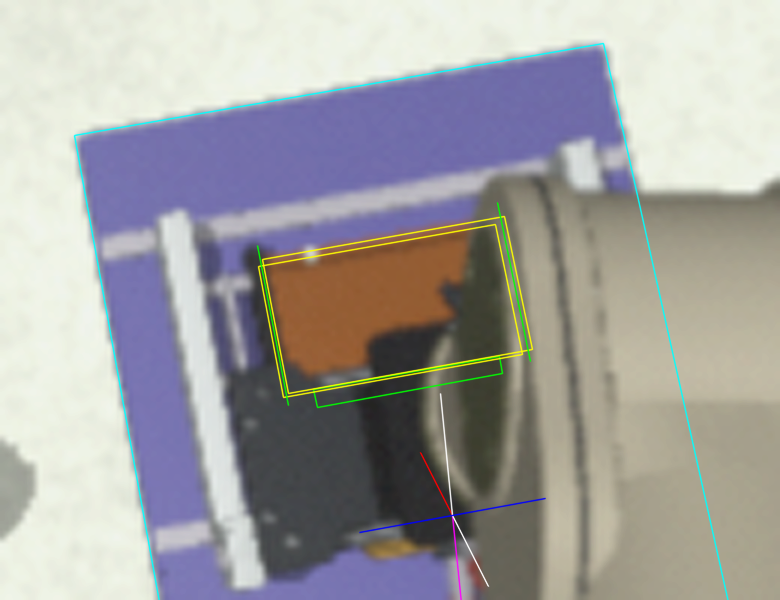

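Request:
play_rows --moves '[[[0.13,0,0.15],[0,0,0],0],[[0.26,0,0.33],[0,0,0],0],[[0.39,0,0.5],[0,0,0],0]]'

```text
time: 13.9
ee_pos: [0.5259, -0.1003, 0.1072]
eef_rot: [0.995, 0.097, -0.002, 0.0]
ft_force: [-10.4, -3.1, 6.9]
width: 0.0004
```

```bash
python3 feel.py
```

```text
t 13.9 corner [0.04  0.022] F -10.84151804641001 6.9456264264746315 tau 0.5185747842167391 theta est 1.1726262475494431
```

Request:
play_rows --moves '[[[0.07,0,0.18],[0,0,0],0],[[0.14,0,0.36],[0,0,0],0]]'

```text
time: 14.15
ee_pos: [0.5275, -0.1, 0.1038]
eef_rot: [0.995, 0.097, -0.001, 0.0]
ft_force: [-10.1, -1.4, 7.9]
width: 0.0004
```

```bash
python3 feel.py; python3 look.py side p11 2.85 .095,-.001,0
```

```text
t 14.15 corner [0.042 0.019] F -10.183108110255423 7.8683408918361675 tau 0.5193301704187069 theta est 1.2553263963512453
t 14.2 stand tcp [ 0.0324 -0.0012  0.1036] f [-8.52085302 -1.83394447  7.75602056] [-0.39120619  1.98054827 -0.01004616]
```

View pics/p11.png

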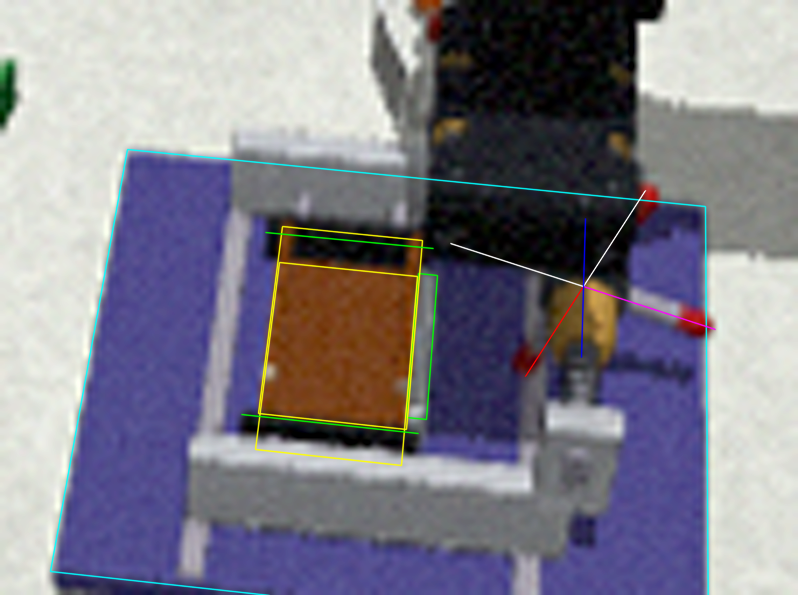

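Request:
play_rows --moves '[[[0.03,0,0.2],[0,0,0],0],[[0.06,0,0.4],[0,0,0],0],[[0.08,0,0.5],[0,0,0],0]]'

```text
time: 14.58
ee_pos: [0.5291, -0.0997, 0.0993]
eef_rot: [0.995, 0.097, -0.0, 0.0]
ft_force: [-9.2, -0.3, 10.2]
width: 0.0005
```

```bash
python3 feel.py
```

```text
t 14.575 corner [0.043 0.014] F -9.060771545297298 10.166177784721821 tau 0.5690648884380609 theta est 1.3604185193852494
```

Request:
play_rows --moves '[[[-0.3,0,-0.3],[0,0,0],0],[[-0.3,0,-3],[0,0,0],0],[[-0.3,0,-8],[0,0,0],0],[[-0.3,0,-13],[0,0,0],0],[[-5,3,-15],[0,0,0],0],[[-10,7,-15],[0,0,0],0],[[-14,11,-15],[0,0,0],0],[[-14,15,-15],[0,0,0],0]]'

```text
time: 15.58
ee_pos: [0.4189, -0.2761, 0.2497]
eef_rot: [0.995, 0.096, 0.001, 0.001]
ft_force: [-0.5, -0.1, -0.5]
width: 0.0004
```

```bash
python3 look.py side p12 2.93 .095,-.003,0;  python3 look.py top p12t 2.93 .095,-.003,0
```

```text
t 15.625 stand tcp [-0.1086 -0.1577  0.249 ] f [-3.68643977 -3.13679866 -1.09206312] [-0.20091763  0.27420633 -0.02068766]
t 15.675 stand tcp [-0.1075 -0.1549  0.2487] f [-0.46079447  0.59040588 -0.33284258] [ 0.00488768 -0.04020529 -0.0042005 ]
```

View pics/p12.png

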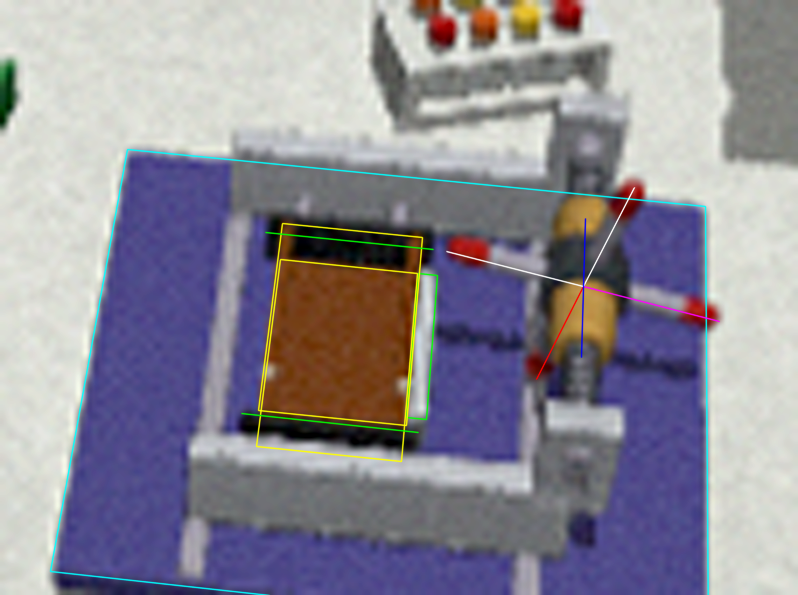

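View pics/p12t.png

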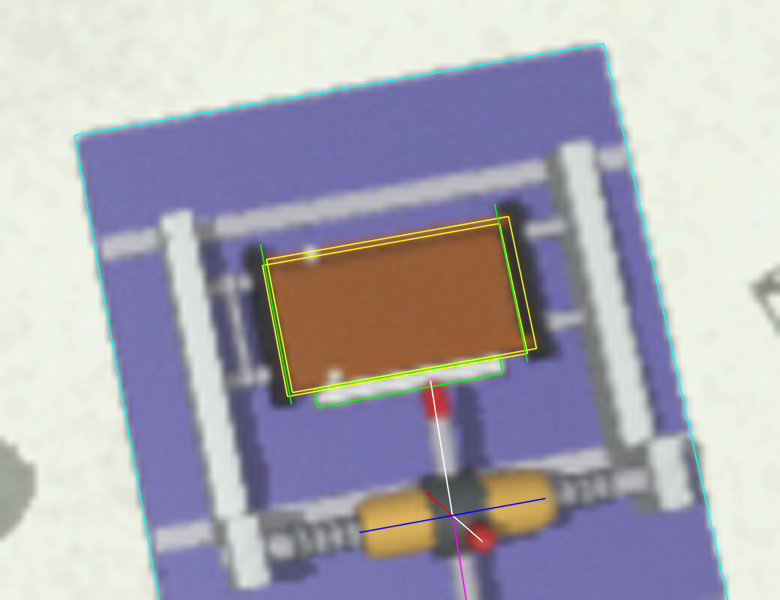

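```bash
python3 -c "
from h import *
s=read_state();print(s['time'],s['joint_vel'].round(3),s['ee_pos']);print(close_job())"
```

```text
15.675 [-0.032 -0.027 -0.062  0.035 -0.034  0.014 -0.039] [ 0.42015034 -0.27778924  0.24866257]
the job is handed in; nothing more can be done
None
```

The tray is seated against the stop and both gates are closed on it. I tightened to about 0.55 Nm, 1.7 times free running, and handed the job in at 15.7 s with the arm clear of the stand.

- **Tray:** I slid it with both fingers on its far wall until the stop held it, with about 8 N of push. The pictures after the push and before handing in show it at about x = 95 mm and square, to the eye.
- **Turnbuckle:** I turned it from about 0.27 to 2.93 rad in two spoke strokes.
    - **Free running:** the torque averaged about 0.33 Nm, against the stated 0.32.
    - **Climb:** it rose steadily from somewhere between 2.0 and 2.2 rad. The last readings were 0.52 and 0.57 Nm.
    - **Squeeze:** fitting the climb puts the end at about 0.55 Nm, or roughly 28 N per seal. This comes from the wrist force and contact geometry, because the gate forces can't be measured directly.
- **Last look:** both seals were against the tray ends. I left the bystanders alone but did not re-measure their positions.

**Disagreements:**
- One reading at 2.22 rad still looked free (0.31 Nm), where the fitted climb predicts about 0.37.
- The first touch on the second spoke gave a brief 14 N bump.
- My early camera estimate of the left seal put the start of the climb anywhere from 1.9 to 2.9 rad, so I relied on feel.

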